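# Stow a finished batch beside the training CNC

### The arm

A 7-joint arm with a two-finger parallel gripper is mounted at the origin on the work surface. World frame = base frame: x ahead of the robot, y to its left, z up, the work surface at z = 0. Lengths are in m, angles in rad, forces in N, time in s.
With the tool pointing down it reaches from about 0.4 to 0.875 m from the base axis. Payload 19.3 kg.
Tool frame: the origin (TCP) lies at the very end of the fingers, on their centre line; the grasp point (between the pads) lies 19 mm behind it; z points along the fingers, y is the line along which they close (so a half turn about z gives the same grasp; the last joint's range is limited). The gripper opens to 85 mm and grips with 20 to 120 N. Pads are 22 mm wide; open, the fingers measure 114 mm over their backs; the gripper's body (76 mm by 85 mm) begins 54 mm behind the grasp point. The pads swing forward as they close: fully open they stand 13 mm farther back than shut.
Start: joints at [1.234, 0.521, -0.036, 1.599, 0.021, 1.021, -0.113], TCP at [0.165, -0.603, 0.231] pointing down, gripper open.
Joint ranges: [-2.91, 2.91], [-0.3, 2.13], [-1.5, 1.42], [0.17, 2.43], [-1.26, 4.41], [0.16, 1.93], [-2.52, 2.52]. Speed limits (rad/s): [1.89, 1.89, 2.39, 2.39, 3.01, 3.01, 3.01].

### API

Orientations are given as [roll, pitch, yaw] about the fixed x, y, z axes, in that order (R = Rz(yaw) Ry(pitch) Rx(roll)).
In Python, from workcell import bot gives the robot as it stands.
- The arm moves only by the tool jog_arm, never from a script. Its argument "motion" is a list of rows, each a list of 5 numbers: the shift along the tool's x, y, z scaled (see below), then the turn about the tool's z scaled (see below), then the opening, from 0 (shut) to 1 (fully open). A call has 1 to 12 rows; each row shifts and turns the commanded pose from where the row before left it, along the tool's axes as they then stand; what a row does not reach is not made up. The controller multiplies each number of a shift by 30 mm and each number of a turn by 0.08 rad. A row lasts 1/10 s, in which the tool goes at most 50 mm and 8.59 degrees, less where a joint would pass 70% of its speed; a pose out of reach is approached as far as the arm can. A call with a number of a shift or a turn outside -1 to 1 is refused whole. A call with a gripper value outside its range is refused whole. The fingers move at their own pace and stop on an object; "newtons" is the grip in N (left out, the last holds). Time passes only in rows, so rows that do not move let the fingers close. It gives the time, the measured TCP pose, the force, the opening and the grip force at its end, in the units of the state.
- bot.observe(): the state, without advancing time (a new reading comes with each control period).
- bot.grab_frame(name): name is "scene" or "top"; returns a dict with "pixels" (420x560x3 uint8, red, green, blue), "fovy" (degrees; the focal length in pixels is half the picture's height over the tangent of half this angle, whatever the lens; pixels are square), "cx", "cy" (the principal point, pixels), "rvec" (rotation vector, rad) and "tvec" (3), from world to camera coordinates, as OpenCV has them. Camera axes: x right, y down, z forward; pixel columns grow to the right and rows downward; lengths in m; the calibration is good to about 2 mm. A picture is of the moment at which its call begins. There is no depth.
- bot.job_done(): hands the job in; it is judged then, once.
The state is a dict: "clock": time; "qpos": joint angles; "qd": joint speeds; "joint_efforts": joint torques, N m; "position": TCP position; "tool_rot": TCP orientation; "force": force on the tool from outside, world axes, zero at the start; "moment": the same for the moment, N m; "grip_width": finger opening in m; "finger_force": force on a finger pad.
Only numpy, scipy, OpenCV 4.12 (cv2) and the standard library are available. Lean on these libraries where they do the work, as an engineer would, in place of code of your own. Each camera call takes 0.05 s, during which the arm holds its last target. There are 200 camera calls.

### The job

Stow this batch: set each green bearing block on the loading deck of the finished-parts box and push it in through the yellow sprung flap, so that the flap swings shut behind it, and stand every steel shaft end-down in a hole of its own in the blue rack, right to the bottom. Only when all blocks and shafts are stowed, throw the red lever right over, away from the robot, to signal that the batch is finished. Leave the other things on the bench where they are.

Things in the scene. Friction and masses are not known exactly. Their poses are not given: they have to be found in the camera images.
- box: fixed finished-parts box, 130 mm wide, clear walls, clear cover (top 164 mm above the table). Origin on the table under the middle of the flap; x = the way things are pushed in (level, roughly away from the robot), y left, z up. Black loading deck in front, top 100 mm high, x -160 to -12 mm, 118 mm wide between 6 mm high kerbs
- box_deck (a point): point on the loading deck's top, on its centre line, 85 mm in front of the flap: a good place to set a block down, its long side along x; axes as box
- box_flap (a point): middle of the gate opening (x = 0 of the box, 122 mm above the table); axes as box. Opening 106 mm wide, from deck height up to 146 mm above the table; the lintel over it spans x -7 to 7 mm, top 160 mm above the table
- box_in (a point): point on the smooth slope behind the flap, 100 mm past it, 50 mm above the table; axes as box. The level deck ends 12 mm short of the flap and runs on as this slippery slope, falling 24 degrees to the back wall 198 mm past the flap (+-60 mm wide): a block pushed until most of it is over the deck's end tips on to it and slides away by itself
- flap (a joint): yellow flap 100 mm wide, 40 mm high, hung on a hinge along its top edge 144 mm above the table; 0 rad = hanging shut, grows as it swings inward (up to 1.4), cannot swing outward. A weak spring (about 0.2 N at its lower edge) shuts it
- rack: fixed blue shaft rack 60 (x) x 170 (y) x 70 (z) mm, origin under its centre, z up; three round holes in its top
- lever (a joint): red signal lever: 0 rad = leaning towards its own -x side (roughly to the robot), 1.0 rad = thrown right over to +x. It turns with slight friction and stays where left; batch finished = thrown over to its far stop
- lever_tip (a point): centre of the tip of the red lever (axes turn with it). Red ball 26 mm dia on a 10 mm rod, 80 mm from the pivot, which is 22 mm above the table in a grey base 70 x 50 x 25 mm. It leans 0.5 rad to either side of upright at its stops: tip 92 mm high there, 102 mm in the middle, and travels 77 mm along the base's +x, which is within 0.25 rad of world +x. Base y is the pivot axis
- rack_hole0 (a point): centre of the mouth of a rack hole, 22 mm diameter, 55 mm deep, mouth 70 mm above the table (hole floor at 15 mm); holes 50 mm apart along the rack's y. Axes as rack
- rack_hole1 (a point): centre of the mouth of a rack hole, 22 mm diameter, 55 mm deep, mouth 70 mm above the table (hole floor at 15 mm); holes 50 mm apart along the rack's y. Axes as rack
- rack_hole2 (a point): centre of the mouth of a rack hole, 22 mm diameter, 55 mm deep, mouth 70 mm above the table (hole floor at 15 mm); holes 50 mm apart along the rack's y. Axes as rack
- block1_c (a point): centre of a green-painted bearing block, 50 (its x) x 30 (its y) x 24 (its z) mm, about 0.10 kg, dark bore through its sides; may be absent
- block2_c (a point): centre of a green-painted bearing block, 50 (its x) x 30 (its y) x 24 (its z) mm, about 0.10 kg, dark bore through its sides; may be absent
- block3_c (a point): centre of a green-painted bearing block, 50 (its x) x 30 (its y) x 24 (its z) mm, about 0.10 kg, dark bore through its sides; may be absent
- shaft1_c (a point): centre (50 mm from each end) of a plain steel shaft, diameter 16 mm, 100 mm long along its z, about 0.15 kg, dark band round the middle, stood on end on the table; ends alike; may be absent
- shaft2_c (a point): centre (50 mm from each end) of a plain steel shaft, diameter 16 mm, 100 mm long along its z, about 0.15 kg, dark band round the middle, stood on end on the table; ends alike; may be absent
- shaft3_c (a point): centre (50 mm from each end) of a plain steel shaft, diameter 16 mm, 100 mm long along its z, about 0.15 kg, dark band round the middle, stood on end on the table; ends alike; may be absent
- motor: bystander, leave alone: loose black stepper motor 57x57x86 mm; origin under it
- oilcan: bystander, leave alone: green plastic bottle, red cap, dia 60 x 140 mm; origin under it
- wrench: bystander, leave alone: steel wrench 160 mm lying flat; origin under it
- brush: bystander, leave alone: hand brush 170 mm lying flat; origin under it
- caliper: bystander, leave alone: digital caliper 220 mm lying flat; origin under it
- mug: bystander, leave alone: blue mug dia 80 x 90 mm; origin under it
- chuck: bystander, leave alone: dark lathe chuck dia 100 x 70 mm; origin under it
Not all that is in view belongs to the job. Leave any pink look-alike of the rack alone.

How it is judged:
By the outcome, as a careful person would: the job done as asked, in the order asked, and still so for the second after the job is handed in, with the robot touching nothing.
Of block1, block2, block3 only 2 to 3 are there at a start; the rules pass over those that are not, and their reading is None.
Of shaft1, shaft2, shaft3 only 2 to 3 are there at a start; the rules pass over those that are not, and their reading is None.
At some moment in a run one of block1, block2, block3 may be knocked a few centimetres aside while the robot is not near it.
It also fails if it takes over 210 s, if anything falls off the work surface, if the arm or the gripper's body presses on something with over 40 N, if the wrist force passes 120 N, or if a joint passes its speed limit or range.

## Working session

There is one attempt and no reset: what is moved stays moved. The work goes in short steps, Python scripts to look and compute and a tool call to move; the robot and the scene stay as the last step left them, time stands still between calls to the robot, and variables do not carry over. Pictures are saved under pics/ and viewed, at most 14 in all, crops included, and the job is handed in when it is done.

Besides the shell and the picture viewer there is one more tool, called after "Emit:" as name([rows], argument=value, ...), one row to a line, values as JSON. jog_arm: Moves the arm, as the interface text tells. Shifts and turns lie within -1 to 1; 1 stands for 30 mm of shift or 0.08 rad of turn. Its arguments: {"type":"object","properties":{"motion":{"type":"array","items":{"type":"array","items":{"type":"number"}}},"newtons":{"type":"number"}},"required":["motion"]}

```bash
mkdir -p pics; ls; python3 - <<'E'
from workcell import bot
import cv2,numpy as np
print(bot.observe())
for n in("scene","top"):
    f=bot.grab_frame(n); cv2.imwrite(f"pics/{n}0.png",cv2.resize(f["pixels"][:,:,::-1],None,fx=1.42,fy=1.42,interpolation=cv2.INTER_CUBIC))
    print({k:v for k,v in f.items() if k!="pixels"})
    R=cv2.Rodrigues(np.array(f["rvec"]))[0]; print(-R.T@np.array(f["tvec"]))
E
```

```text
pics
{'clock': 0.0, 'qpos': array([ 1.23383215,  0.52200884, -0.03634269,  1.59999967,  0.0212249 ,
        1.02110396, -0.11281778]), 'qd': array([ 0.00021998, -0.00034429,  0.00112485,  0.00052637, -0.00181151,
       -0.00099189,  0.00102515]), 'joint_efforts': array([ 1.76764638e-05, -9.27126217e+01,  1.98003799e+00, -3.69941711e+01,
        1.77724549e-02,  8.26149277e-03, -2.65100283e-05]), 'position': array([ 0.16463462, -0.60257764,  0.23073177]), 'tool_rot': array([-3.14046260e+00,  9.47422331e-05,  2.66762604e-01]), 'force': array([-1.09499095, -0.46247451,  0.09862081]), 'moment': array([0.04654676, 0.00287726, 0.0262908 ]), 'finger_force': 0.0, 'grip_width': 0.08583475829171383}
{'fovy': 46.711586500706794, 'cx': 284.23206359313104, 'cy': 214.60184045693364, 'rvec': array([ 2.32998441,  0.66169172, -0.25377567]), 'tvec': array([-0.44701328, -0.17684047,  1.99476233])}
[ 1.1512336  -1.01577793  1.3612592 ]
{'fovy': 55.61388556564738, 'cx': 274.5066710673488, 'cy': 210.37881350583316, 'rvec': array([ 2.08631604, -2.13724341,  0.23310511]), 'tvec': array([-0.07410443,  0.57334762,  1.25634991])}
[ 0.2927478  -0.07569695  1.34951945]
```

View pics/scene0.png

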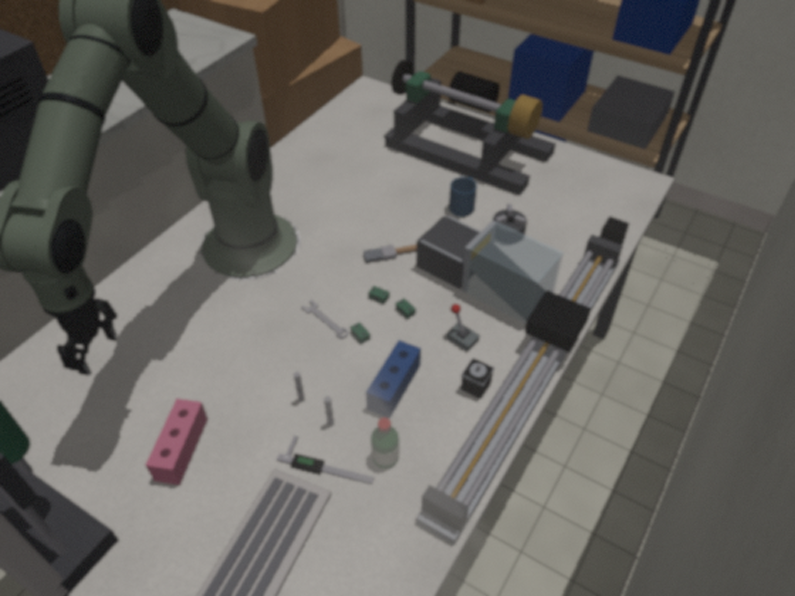

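View pics/top0.png

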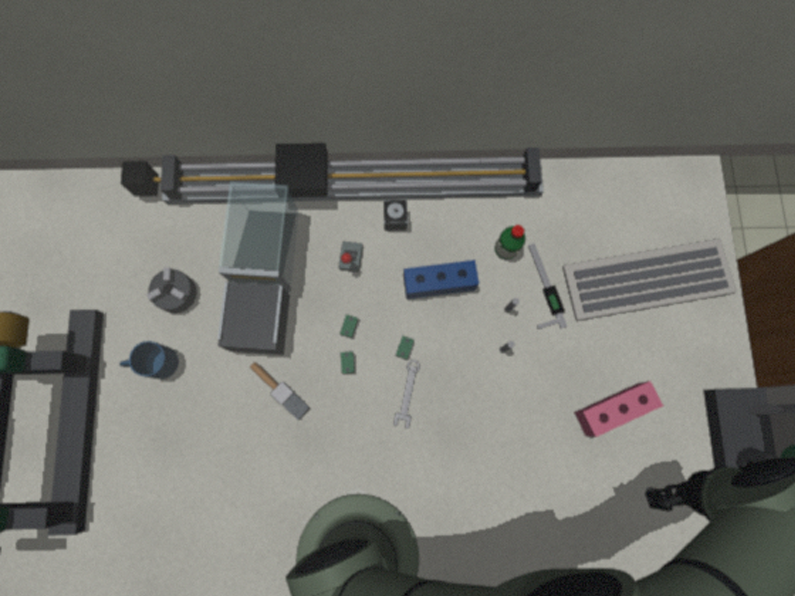

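```bash
cat > h.py <<'E'
from workcell import bot
import cv2,numpy as np
class Cam:
    def __init__(s,n):
        f=bot.grab_frame(n); s.im=np.ascontiguousarray(f["pixels"]); s.R=cv2.Rodrigues(np.array(f["rvec"]))[0]; s.t=np.array(f["tvec"])
        s.c=-s.R.T@s.t; s.cx,s.cy=f["cx"],f["cy"]; s.f=210/np.tan(np.radians(f["fovy"])/2); s.hsv=cv2.cvtColor(s.im,cv2.COLOR_RGB2HSV)
    def ray(s,u,v): 
        d=s.R.T@np.array([(u-s.cx)/s.f,(v-s.cy)/s.f,1]); return d/np.linalg.norm(d)
    def at(s,u,v,z):
        d=s.ray(u,v); return s.c+d*(z-s.c[2])/d[2]
    def pix(s,p):
        q=s.R@np.asarray(p)+s.t; return np.array([s.cx+s.f*q[0]/q[2],s.cy+s.f*q[1]/q[2]])
    def blobs(s,lo,hi,amin=20):
        m=cv2.inRange(s.hsv,np.array(lo),np.array(hi)); return [c for c in cv2.findContours(m,cv2.RETR_EXTERNAL,cv2.CHAIN_APPROX_NONE)[0] if cv2.contourArea(c)>=amin]
    def crop(s,x0,y0,x1,y1,k,name):
        cv2.imwrite("pics/"+name,cv2.resize(s.im[y0:y1,x0:x1,::-1],None,fx=k,fy=k,interpolation=cv2.INTER_CUBIC))
def two(c1,p1,c2,p2):
    d1,d2=c1.ray(*p1),c2.ray(*p2); A=np.stack([d1,-d2],1); k=np.linalg.lstsq(A,c2.c-c1.c,rcond=None)[0]
    a,b=c1.c+k[0]*d1,c2.c+k[1]*d2; return (a+b)/2,np.linalg.norm(a-b)
def rect(c,cam,z):
    P=np.array([cam.at(u,v,z)[:2] for u,v in c[:,0,:]]).astype(np.float32); (x,y),(w,h),a=cv2.minAreaRect(P*1000)
    if w<h: w,h,a=h,w,a+90
    return np.round([x,y,w,h,(a+90)%180-90],1)
E
python3 - <<'E'
from h import *
t,s=Cam("top"),Cam("scene")
for n,cam in(("top",t),("scene",s)):
    for nm,lo,hi,z in(("green",(65,60,30),(90,255,255),.024),("blue",(105,110,40),(120,255,255),.07),("red",(0,150,90),(6,255,255),.092)):
        for c in cam.blobs(lo,hi,12):
            print(n,nm,c[:,0].mean(0).round(1),cv2.contourArea(c),rect(c,cam,z))
a=t.im[130:280,140:390]
cv2.imwrite("pics/c1.png",cv2.resize(a[:,:,::-1],None,fx=3.2,fy=3.2,interpolation=cv2.INTER_CUBIC))
s.crop(180,120,400,330,2.8,"c2.png")
E
```

```text
top green [  2.  364.5] 44.5 [104.9 776.1  46.9  15.5   6.9]
top green [554.6 318.6] 46.0 [ 201.2 -982.    43.1   19.9  -67.3]
top green [244.4 255. ] 63.5 [ 4.303e+02  1.520e+01  4.630e+01  2.330e+01 -4.000e-01]
top green [  7.8 253.2] 240.5 [457.8 798.5  63.9  56.    6.4]
top green [284.7 244.8] 56.5 [ 462.  -119.8   45.    24.8  -23.3]
top green [245.2 229.8] 64.0 [516.1  11.5  43.9  25.6 -16.2]
top green [389.7 212.2] 49.0 [ 563.7 -480.5   39.9   20.7   17. ]
top green [360.2 169.2] 113.5 [ 717.8 -389.    54.7   48.    55.7]
top blue [310.2 194.8] 764.5 [ 619.3 -207.6  166.2   58.1  -84. ]
top red [364.2 162.4] 35.5 [ 720.4 -390.4   24.6   23.3   -4. ]
scene green [  6.3 306.2] 440.5 [ -29.2 -769.8  167.2   52.8  -36.9]
scene green [284.6 216.1] 22.0 [525.   10.1  37.1  20.8 -21.5]
scene green [266.1 206.4] 20.5 [437.5  15.9  36.3  20.2   7.5]
scene green [354.7  80.1] 118.0 [337.2 961.3 194.   42.7 -73.4]
scene green [293.8  60.5] 122.5 [-14.5 968.3 171.2  71.5 -62.6]
scene blue [281.9 255.4] 252.0 [ 625.9 -182.1  109.9   53.1  -84. ]
scene blue [386.   52.6] 2146.0 [ 387.4 1205.8  553.3  276.7  -74.4]
scene blue [461.   14.5] 1552.5 [ 579.6 1825.9  497.1  286.5  -80.7]
```

View pics/c1.png

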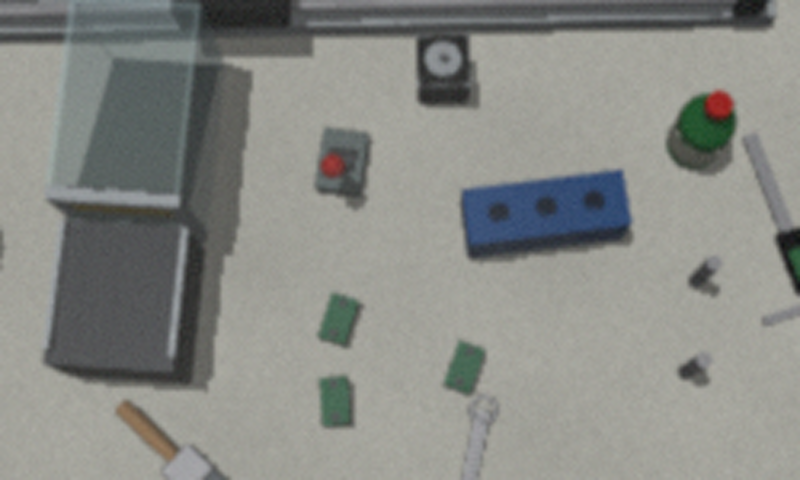

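View pics/c2.png

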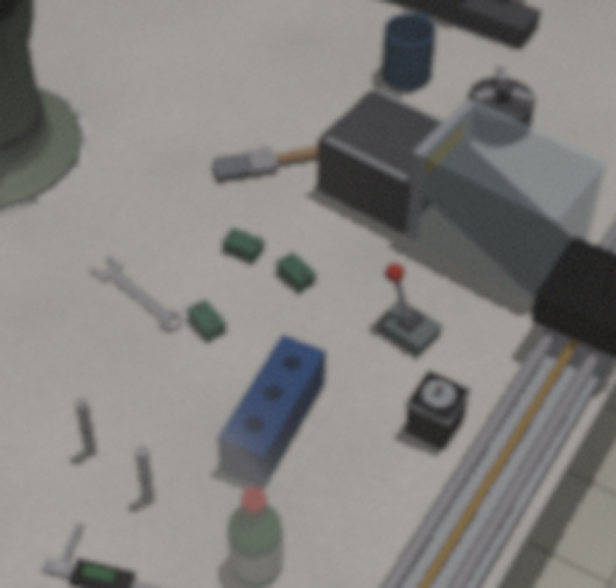

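The pictures show two steel shafts (top c1 at 705,265 and 695,365), three green blocks (340,320; 337,402; 465,367), the blue rack with its holes at 499/546/594, the lever with its ball at (332,165), and the box at upper left. The pink rack is the look-alike, so I leave it.

```bash
python3 - <<'E'
from h import *
t,s=Cam("top"),Cam("scene")
c1=lambda x,y:(x/3.2+140-.3,y/3.2+130-.3); c2=lambda x,y:(x/2.8+180-.3,y/2.8+120-.3)
P=lambda n,a:print(n,(np.asarray(a)*1000).round(1))
for n,a,b,ba,bb in(("A",(714,262),(141,450),(697,282),(148,502)),("B",(705,358),(82,403),(687,373),(89,455))):
    P(n+" top z.1",t.at(*c1(*a),.1));P(n+" scene z.1",s.at(*c2(*b),.1));P(n,two(t,c1(*a),s,c2(*b))[0])
    P(n+" base t,s",np.r_[t.at(*c1(*ba),0)[:2],s.at(*c2(*bb),0)[:2]])
# holes: dark spots within rack
for cam,n,roi in((t,"t",(285,182,338,212)),(s,"s",(255,235,300,292))):
    x0,y0,x1,y1=roi; g=cam.im[y0:y1,x0:x1,2].astype(float)  # blue channel
    m=((g<62)).astype(np.uint8); 
    k,l,st,ce=cv2.connectedComponentsWithStats(m)
    for i in range(1,k):
        if 5<=st[i,4]<60: P(f"hole {n} {ce[i]+[x0,y0]} {st[i,4]}",cam.at(*(ce[i]+[x0,y0]),.07))
for p in((499,212),(546,206),(594,200)): P("hole t hand",t.at(*c1(*p),.07))
for p in((291,363),(272,393),(254,424)): P("hole s hand",s.at(*c2(*p),.07))
for n,p,z in(("lintL",(50,197),.16),("lintR",(182,205),.16),("lintL back",(60,190),.16),("deckFL",(47,360),.1),("deckFR",(175,372),.106),("kerbRb",(188,228),.106),("kerbLb",(65,215),.106)): P(n,t.at(*c1(*p),z))
for n,p,z in(("deckFL",(373,93),.106),("deckFR",(320,140),.106),("deckRback",(412,178),.106),("lintR",(416,160),.16),("lintL",(468,103),.16)): P("s "+n,s.at(*c2(*p),z))
P("lever",two(t,c1(332,165),s,c2(395,272))[0]); P("lev top",t.at(*c1(332,165),.092))
for p in((325,128),(368,132),(360,195),(317,190)): P("lever base",t.at(*c1(*p),.025))
P("oil",t.at(*c1(707,122),.11))
E
```

```text
A top z.1 [ 552.4 -371.   100. ]
A scene z.1 [ 554.6 -368.7  100. ]
A [ 553.5 -369.9  100.3]
A base t,s [ 551.6 -374.7  557.  -372.2]
B top z.1 [ 455.8 -355.2  100. ]
B scene z.1 [ 459.1 -351.8  100. ]
B [ 457.5 -353.5  100.4]
B base t,s [ 453.3 -357.3  458.5 -356. ]
hole t [325.16666667 192.08333333] 12 [ 627.8 -257.6   70. ]
hole t [310.22222222 194.        ] 9 [ 622.4 -207.7   70. ]
hole t [300.8 206.4] 5 [ 580.9 -174.8   70. ]
hole t hand [ 616.8 -159.1   70. ]
hole t hand [ 622.1 -208.    70. ]
hole t hand [ 627.3 -258.1   70. ]
hole s hand [ 619.7 -156.8   70. ]
hole s hand [ 624.2 -206.6   70. ]
hole s hand [ 630.3 -255.3   70. ]
lintL [619.1 279.1 160. ]
lintR [608.1 151.9 160. ]
lintL back [625.9 269.7 160. ]
deckFL [469.4 293.5 100. ]
deckFR [453.7 166.2 106. ]
kerbRb [598.5 155.8 106. ]
kerbLb [614.8 279.4 106. ]
s deckFL [479.9 288.1 106. ]
s deckFR [466.5 165.7 106. ]
s deckRback [607.7 166.3 106. ]
s lintR [619.7 147.2 160. ]
s lintL [626.5 281.  160. ]
lever [664.7  12.8  98.3]
lev top [665.   11.9  92. ]
lever base [726.8  23.8  25. ]
lever base [721.2 -22.8  25. ]
lever base [650.6 -13.3  25. ]
lever base [657.2  32.9  25. ]
oil [ 696.3 -372.   110. ]
```

Emit:
jog_arm([
  [0, 0, 0, 0.83, 1],
  [0, 0, 0, 0.83, 1],
  [0, 0, 0, 0.83, 1],
  [0, 0, 0, 0.84, 1],
  [0, 0, 0, 0, 1],
], newtons=40)

```text
clock: 0.8
position: [0.1648, -0.6028, 0.2312]
tool_rot: [-3.141, 0.0, -0.001]
force: [-0.5, 0.2, 0.1]
grip_width: 0.085
finger_force: 0.0
```

Emit:
jog_arm([
  [0.88, -0.75, 0, 0, 1],
  [0.88, -0.75, 0, 0, 1],
  [0.88, -0.75, 0, 0, 1],
  [0.88, -0.75, 0, 0, 1],
  [0.88, -0.75, 0, 0, 1],
  [0.88, -0.75, 0, 0, 1],
  [0.88, -0.75, 0, 0, 1],
  [0.88, -0.75, 0, 0, 1],
  [0.88, -0.75, 0, 0, 1],
  [0.88, -0.75, 0, 0, 1],
  [0.88, -0.75, 0, 0, 1],
  [0, 0, 0, 0, 1],
])

```text
clock: 2.0
position: [0.4587, -0.3514, 0.2312]
tool_rot: [-3.14, -0.001, 0.009]
force: [-1.1, -0.0, -0.7]
grip_width: 0.0855
finger_force: 0.0
```

Emit:
jog_arm([
  [0, 0, 0, 0, 1],
  [0, 0, 0, 0, 1],
  [0, 0, 0.5, 0, 1],
  [0, 0, 0.7, 0, 1],
  [0, 0, 0, 0, 1],
  [0, 0, 0, 0, 1],
  [0, 0, 0, 0, 1],
])

```text
clock: 2.7
position: [0.4551, -0.3559, 0.1963]
tool_rot: [3.141, -0.001, -0.0]
force: [-0.7, -0.4, 0.5]
grip_width: 0.0855
finger_force: 0.0
```

Emit:
jog_arm([
  [0.06, -0.05, 0.74, 0, 1],
  [0, 0, 0.74, 0, 1],
  [0, 0, 0.74, 0, 1],
  [0, 0, 0.74, 0, 1],
  [0, 0, 0.74, 0, 1],
  [0, 0, 0.74, 0, 1],
  [0, 0, 0, 0, 1],
  [0, 0, 0, 0, 1],
  [0, 0, 0, 0, 0.3],
  [0, 0, 0, 0, 0],
  [0, 0, 0, 0, 0],
  [0, 0, 0, 0, 0],
])

```text
clock: 3.9
position: [0.457, -0.3539, 0.0626]
tool_rot: [3.141, -0.001, 0.0]
force: [-0.5, 0.0, 0.1]
grip_width: 0.0282
finger_force: 0.0
```

Emit:
jog_arm([
  [0, 0, 0, 0, 0],
  [0, 0, 0, 0, 0],
  [0, 0, 0, 0, 0],
  [0, 0, 0, 0, 0],
  [0, 0, 0, 0, 0],
])

```text
clock: 4.4
position: [0.4571, -0.3539, 0.0623]
tool_rot: [3.141, -0.0, 0.0]
force: [-0.6, 0.0, 6.4]
grip_width: 0.0151
finger_force: 39.0
```

Emit:
jog_arm([
  [0, 0, -0.5, 0, 0],
  [0, 0, -0.9, 0, 0],
  [0, 0, -1, 0, 0],
  [0, 0, -1, 0, 0],
  [0, 0, 0, 0, 0],
])

```text
clock: 4.9
position: [0.4582, -0.3548, 0.1686]
tool_rot: [3.138, -0.005, 0.0]
force: [-0.4, -0.6, -1.2]
grip_width: 0.0149
finger_force: 39.1
```

Emit:
jog_arm([
  [0.54, -0.65, 0, 0, 0],
  [0.54, -0.65, 0, 0, 0],
  [0.54, -0.65, 0, 0, 0],
  [0.54, -0.65, 0, 0, 0],
  [0.54, -0.65, 0, 0, 0],
  [0.54, -0.65, 0, 0, 0],
  [0.54, -0.65, 0, 0, 0],
  [0.54, -0.65, 0, 0, 0],
  [0.54, -0.65, 0, 0, 0],
  [0.54, -0.65, 0, 0, 0],
  [0, 0, 0, 0, 0],
  [0, 0, 0, 0, 0],
])

```text
clock: 6.1
position: [0.6185, -0.1584, 0.164]
tool_rot: [-3.142, 0.001, 0.001]
force: [0.7, -0.2, -1.8]
grip_width: 0.0149
finger_force: 39.1
```

```bash
python3 - <<'E'
from h import *
t,s=Cam("top"),Cam("scene")
print(bot.observe()["position"],bot.observe()["grip_width"])
a=cv2.resize(t.im[170:240,260:350],None,fx=4.3,fy=4.3,interpolation=cv2.INTER_CUBIC)
b=cv2.resize(s.im[215:285,240:330],None,fx=4.3,fy=4.3,interpolation=cv2.INTER_CUBIC)
cv2.imwrite("pics/p1.png",np.hstack([a,b])[:,:,::-1])
E
```

```text
[ 0.61811648 -0.15962764  0.1641125 ] 0.01502372463453132
```

View pics/p1.png

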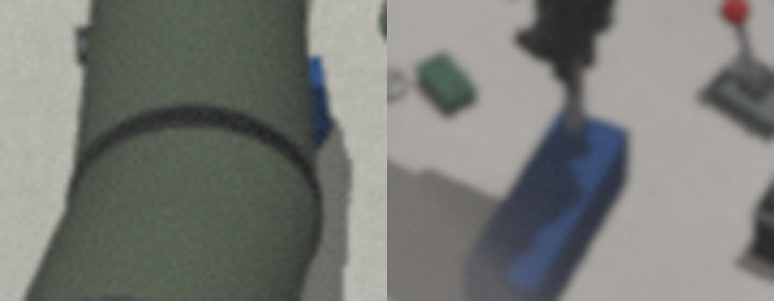

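Emit:
jog_arm([
  [0, -0.05, 0.3, 0, 0],
  [0, 0, 0.3, 0, 0],
  [0, 0, 0.2, 0, 0],
  [0, 0, 0.2, 0, 0],
  [0, 0, 0.2, 0, 0],
  [0, 0, 0.2, 0, 0],
  [0, 0, 0, 0, 0],
  [0, 0, 0, 0, 0],
])

```text
clock: 7.0
position: [0.6188, -0.1572, 0.1221]
tool_rot: [-3.142, 0.0, 0.0]
force: [0.1, -0.0, -1.1]
grip_width: 0.015
finger_force: 39.1
```

Emit:
jog_arm([
  [0, 0, 0.25, 0, 0],
  [0, 0, 0.25, 0, 0],
  [0, 0, 0.25, 0, 0],
  [0, 0, 0.25, 0, 0],
  [0, 0, 0.2, 0, 0],
  [0, 0, 0.15, 0, 0],
  [0, 0, 0.1, 0, 0],
  [0, 0, 0, 0, 0],
  [0, 0, 0, 0, 0],
])

```text
clock: 7.9
position: [0.6189, -0.1572, 0.0788]
tool_rot: [3.142, -0.0, 0.0]
force: [0.7, -0.0, -1.0]
grip_width: 0.015
finger_force: 39.1
```

Emit:
jog_arm([
  [0, 0, 0.05, 0, 0],
  [0, 0, 0, 0, 0],
  [0, 0, 0, 0, 0.4],
  [0, 0, 0, 0, 0.4],
  [0, 0, 0, 0, 0.4],
  [0, 0, 0, 0, 0.4],
  [0, 0, 0, 0, 0.4],
])

```text
clock: 8.6
position: [0.6188, -0.1572, 0.0771]
tool_rot: [-3.142, -0.0, 0.0]
force: [-1.1, 0.1, -0.2]
grip_width: 0.0341
finger_force: 0.0
```

Emit:
jog_arm([
  [0, 0, -0.5, 0, 0.4],
  [0, 0, -1, 0, 0.4],
  [0, 0, -1, 0, 0.4],
  [0, 0, -1, 0, 0.4],
  [0, 0, -0.2, 0, 0.4],
  [0, 0, 0, 0, 0.6],
  [0, 0, 0, 0, 1],
])

```text
clock: 9.3
position: [0.6185, -0.1572, 0.1878]
tool_rot: [-3.141, 0.001, 0.0]
force: [1.0, -0.3, 0.3]
grip_width: 0.0622
finger_force: 0.0
```

Emit:
jog_arm([
  [-0.24, 0.79, 0, 0, 1],
  [-0.24, 0.79, 0, 0, 1],
  [-0.24, 0.79, 0, 0, 1],
  [-0.24, 0.79, 0, 0, 1],
  [-0.24, 0.79, 0, 0, 1],
  [-0.24, 0.79, 0, 0, 1],
  [-0.24, 0.79, 0, 0, 1],
  [-0.24, 0.8, 0, 0, 1],
  [-0.24, 0.8, 0, 0, 1],
  [0, 0, 0, 0, 1],
  [0, 0, 0, 0, 1],
  [0, 0, 0, 0, 1],
])

```text
clock: 10.5
position: [0.5543, -0.37, 0.1874]
tool_rot: [-3.14, 0.001, 0.001]
force: [-0.2, -0.2, 0.3]
grip_width: 0.0856
finger_force: 0.0
```

Emit:
jog_arm([
  [0, 0, 0.7, 0, 1],
  [0, 0, 0.7, 0, 1],
  [0, 0, 0.7, 0, 1],
  [0, 0, 0.7, 0, 1],
  [0, 0, 0.7, 0, 1],
  [0, 0, 0.65, 0, 1],
  [0, 0, 0, 0, 1],
  [0, 0, 0, 0, 1],
  [0, 0, 0, 0, 0.3],
  [0, 0, 0, 0, 0],
  [0, 0, 0, 0, 0],
  [0, 0, 0, 0, 0],
])

```text
clock: 11.7
position: [0.5542, -0.3712, 0.0641]
tool_rot: [3.141, -0.001, 0.0]
force: [0.3, 0.2, 0.6]
grip_width: 0.0281
finger_force: 0.0
```

Emit:
jog_arm([
  [0, 0, 0, 0, 0],
  [0, 0, 0, 0, 0],
  [0, 0, 0, 0, 0],
  [0, 0, 0, 0, 0],
])

```text
clock: 12.1
position: [0.5542, -0.3712, 0.0638]
tool_rot: [3.141, -0.0, 0.0]
force: [-1.3, -0.6, 5.0]
grip_width: 0.0151
finger_force: 39.2
```

Emit:
jog_arm([
  [0, 0, -0.5, 0, 0],
  [0, 0, -0.9, 0, 0],
  [0, 0, -1, 0, 0],
  [0, 0, -1, 0, 0],
  [0, 0, 0, 0, 0],
  [0.42, -0.64, 0, 0, 0],
  [0.42, -0.64, 0, 0, 0],
  [0.42, -0.64, 0, 0, 0],
  [0.41, -0.63, 0, 0, 0],
  [0.41, -0.63, 0, 0, 0],
  [0.41, -0.64, 0, 0, 0],
  [0, 0, 0, 0, 0],
])

```text
clock: 13.3
position: [0.6303, -0.2526, 0.1655]
tool_rot: [-3.14, -0.0, 0.005]
force: [-0.1, 0.5, -2.4]
grip_width: 0.0146
finger_force: 39.1
```

Emit:
jog_arm([
  [0, 0, 0, 0, 0],
  [0, 0, 0, 0, 0],
  [0, 0, 0.3, 0, 0],
  [0, 0, 0.3, 0, 0],
  [0, 0, 0.2, 0, 0],
  [0, 0, 0.2, 0, 0],
  [0, 0, 0.2, 0, 0],
  [0, 0, 0.2, 0, 0],
  [0, 0, 0, 0, 0],
  [0, 0, 0, 0, 0],
])

```text
clock: 14.3
position: [0.6288, -0.2565, 0.1236]
tool_rot: [-3.142, 0.0, 0.0]
force: [0.5, 0.0, 0.1]
grip_width: 0.0148
finger_force: 39.1
```

Emit:
jog_arm([
  [0, 0, 0.25, 0, 0],
  [0, 0, 0.25, 0, 0],
  [0, 0, 0.25, 0, 0],
  [0, 0, 0.25, 0, 0],
  [0, 0, 0.2, 0, 0],
  [0, 0, 0.15, 0, 0],
  [0, 0, 0.1, 0, 0],
  [0, 0, 0.03, 0, 0],
  [0, 0, 0, 0, 0],
  [0, 0, 0, 0, 0.4],
  [0, 0, 0, 0, 0.4],
  [0, 0, 0, 0, 0.4],
])

```text
clock: 15.5
position: [0.6289, -0.2566, 0.0794]
tool_rot: [3.141, -0.0, 0.0]
force: [-0.2, 0.4, 0.4]
grip_width: 0.0345
finger_force: 0.0
```

Emit:
jog_arm([
  [0, 0, 0, 0, 0.4],
  [0, 0, 0, 0, 0.4],
  [0, 0, -0.5, 0, 0.4],
  [0, 0, -1, 0, 0.4],
  [0, 0, -1, 0, 0.4],
  [0, 0, -1, 0, 0.4],
  [0, 0, -0.2, 0, 0.4],
  [0, 0, 0, 0, 0.6],
  [0, 0, 0, 0, 1],
])

```text
clock: 16.4
position: [0.6284, -0.2564, 0.1898]
tool_rot: [-3.141, 0.001, 0.0]
force: [-1.2, 0.1, 0.7]
grip_width: 0.0621
finger_force: 0.0
```

```bash
cat > m.py <<'E'
from h import *
t,s=Cam("top"),Cam("scene")
for n,cam in(("top",t),("scene",s)):
    for c in cam.blobs((62,50,25),(92,255,255),8):
        r=rect(c,cam,.024)
        if 380<r[0]<680 and -330<r[1]<330 and r[2]<80: print(n,c[:,0].mean(0).round(1),cv2.contourArea(c),r)
print(bot.observe()["qpos"].round(2))
E
python3 m.py
```

```text
top [244.3 255.1] 77.0 [430.4  16.9  46.6  26.7  -0.6]
top [286.3 240. ] 15.0 [ 477.9 -125.8   25.2   13.9   74.5]
top [245.2 229.3] 76.0 [516.8  11.4  46.2  26.8 -18.9]
scene [252.3 232.4] 28.0 [ 464.7 -119.5   30.1   22.3  -19.5]
scene [286.3 216.7] 37.5 [530.4  11.2  44.7  22.1 -58.3]
[ 0.33  0.65 -0.05  1.48  0.03  1.01 -1.3 ]
```

Emit:
jog_arm([
  [-0.76, -0.64, 0, 0, 0.7],
  [-0.76, -0.64, 0, 0, 0.7],
  [-0.76, -0.64, 0, 0, 0.7],
  [-0.76, -0.64, 0, 0, 0.7],
  [-0.76, -0.64, 0, 0, 0.7],
  [-0.76, -0.64, 0, 0, 0.7],
  [-0.78, -0.64, 0, 0, 0.7],
  [0, 0, 0, 0.95, 0.7],
  [0, 0, 0, 0.95, 0.7],
  [0, 0, 0, 0.95, 0.7],
  [0, 0, 0, 0.95, 0.7],
  [0, 0, 0, 0.95, 0.7],
])

```text
clock: 17.7
position: [0.4681, -0.1221, 0.1896]
tool_rot: [3.141, 0.001, -0.383]
force: [0.1, -0.7, -0.1]
grip_width: 0.0599
finger_force: 0.0
```

Emit:
jog_arm([
  [0, 0, 1, 0, 0.7],
  [0, 0, 1, 0, 0.7],
  [0, 0, 0.8, 0, 0.7],
  [0, 0, 0, 0, 0.7],
  [0, 0, 0, 0, 0.7],
  [0, 0, 0, 0, 0.7],
])

```text
clock: 18.3
position: [0.469, -0.1223, 0.1072]
tool_rot: [-3.141, -0.001, -0.38]
force: [0.2, 0.4, 1.5]
grip_width: 0.0597
finger_force: 0.0
```

```bash
python3 - <<'E'
from h import *
s=Cam("scene"); s.crop(205,195,305,265,7,"p2.png"); o=bot.observe(); print(o["position"],o["tool_rot"])
for p in([.462,-.12,.024],[.434,-.135,.004],o["position"]): print((s.pix(p)-[205,195])*7)
E
```

```text
[ 0.46907514 -0.12231676  0.10731533] [-3.14120716e+00 -1.56306983e-03 -3.79794046e-01]
[326.64674534 260.01971963]
[267.44840784 281.99248626]
[327.6074113  160.15243496]
```

View pics/p2.png

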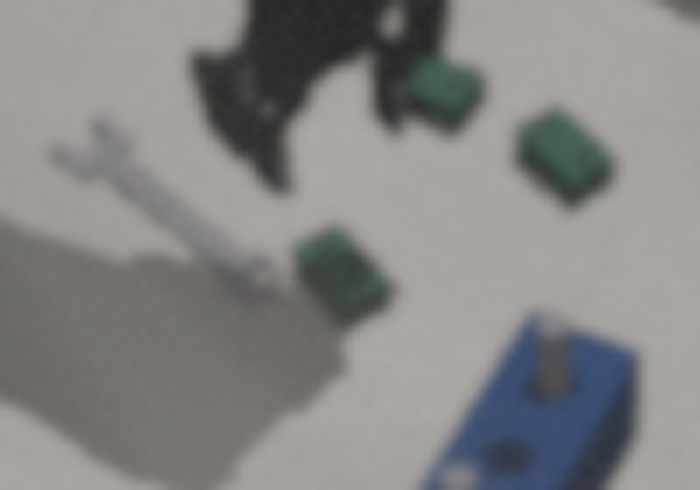

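Emit:
jog_arm([
  [0.15, 0, 0, 0, 0.52],
  [0, 0, 0, 0, 0.52],
  [0, 0, 0.6, 0, 0.52],
  [0, 0, 0.6, 0, 0.52],
  [0, 0, 0.6, 0, 0.52],
  [0, 0, 0.6, 0, 0.52],
  [0, 0, 0.5, 0, 0.52],
  [0, 0, 0.3, 0, 0.52],
  [0, 0, 0.2, 0, 0.52],
  [0, 0, 0, 0, 0.52],
  [0, 0, 0, 0, 0.52],
])

```text
clock: 19.45
position: [0.4729, -0.1239, 0.0046]
tool_rot: [-3.141, -0.0, -0.38]
force: [-0.2, -0.6, 0.4]
grip_width: 0.0443
finger_force: 0.0
```

Emit:
jog_arm([
  [0, 0, 0, 0, 0.2],
  [0, 0, 0, 0, 0],
  [0, 0, 0, 0, 0],
  [0, 0, 0, 0, 0],
  [0, 0, 0, 0, 0],
  [0, 0, 0, 0, 0],
])

```text
clock: 20.05
position: [0.4731, -0.1239, 0.005]
tool_rot: [-3.141, -0.001, -0.38]
force: [-1.5, 0.3, 8.4]
grip_width: 0.0292
finger_force: 39.1
```

Emit:
jog_arm([
  [0, 0, -0.5, 0, 0],
  [0, 0, -0.9, 0, 0],
  [0, 0, -1, 0, 0],
  [0, 0, -1, 0, 0],
  [0, 0, -1, 0, 0],
  [0, 0, -0.6, 0, 0],
  [0, 0, 0, -0.92, 0],
  [0, 0, 0, -0.92, 0],
  [0, 0, 0, -0.92, 0],
  [0, 0, 0, -0.9, 0],
  [0, 0, 0, 0, 0],
])

```text
clock: 21.15
position: [0.4726, -0.1239, 0.1546]
tool_rot: [-3.142, -0.0, -0.086]
force: [-0.2, -0.6, -1.4]
grip_width: 0.0291
finger_force: 40.4
```

Emit:
jog_arm([
  [0, -0.7, 0, 0, 0],
  [0.2, -1, 0, 0, 0],
  [0.2, -1, 0, 0, 0],
  [0.2, -1, 0, 0, 0],
  [0.2, -1, 0, 0, 0],
  [0.2, -1, 0, 0, 0],
  [0.2, -1, 0, 0, 0],
  [0.2, -1, 0, 0, 0],
  [0.2, -1, 0, 0, 0],
  [0.2, -1, 0, 0, 0],
  [0.22, -1, 0, 0, 0],
  [0, -0.96, 0, 0, 0],
])

```text
clock: 22.35
position: [0.5639, 0.2206, 0.1544]
tool_rot: [-3.142, -0.0, -0.09]
force: [0.9, -0.1, -1.9]
grip_width: 0.0292
finger_force: 40.4
```

Emit:
jog_arm([
  [0, 0, 0, 0, 0],
  [0, 0, 0, 0, 0],
  [0, 0, 0, 0, 0],
  [0, 0, 0, 0, 0],
])

```text
clock: 22.75
position: [0.5635, 0.2183, 0.1544]
tool_rot: [3.141, -0.0, -0.089]
force: [-0.4, 0.1, -1.8]
grip_width: 0.029
finger_force: 40.3
```

Emit:
jog_arm([
  [0, 0, 0.5, 0, 0],
  [0, 0, 0.5, 0, 0],
  [0, 0, 0.4, 0, 0],
  [0, 0, 0.2, 0, 0],
  [0, 0, 0, 0, 0],
  [0, 0, 0, 0, 0],
  [0, 0, 0, 0, 0],
])

```text
clock: 23.45
position: [0.5633, 0.2194, 0.106]
tool_rot: [3.142, 0.0, -0.087]
force: [0.3, -0.2, -0.7]
grip_width: 0.0292
finger_force: 40.6
```

Emit:
jog_arm([
  [0, 0, 0, 0, 0.5],
  [0, 0, 0, 0, 0.5],
  [0, 0, 0, 0, 0.5],
  [0, 0, 0, 0, 0.5],
  [0, 0, -0.4, 0, 0.5],
  [0, 0, -0.8, 0, 0.5],
  [0, 0, -0.3, 0, 0.5],
  [0, 0, 0, 0, 0.5],
])

```text
clock: 24.25
position: [0.5641, 0.2197, 0.153]
tool_rot: [-3.14, -0.002, -0.087]
force: [-0.2, 0.5, -1.2]
grip_width: 0.0428
finger_force: 0.0
```

```bash
python3 - <<'E'
from h import *
s=Cam("scene"); s.crop(280,130,410,230,6,"p3.png"); o=bot.observe(); print(o["position"],o["tool_rot"])
for b in(-160,-85,-12,0): print(b,(s.pix([.6255+b*.000996,.214-b*.000087,.1])-[280,130])*6)
E
```

```text
[0.56360022 0.21945182 0.15178584] [-3.14101113e+00 -1.04988490e-03 -8.68765886e-02]
-160 [132.77556647 189.24558925]
-85 [229.01323422 236.36200208]
-12 [325.71999374 283.70807469]
0 [341.91363447 291.6362205 ]
```

View pics/p3.png

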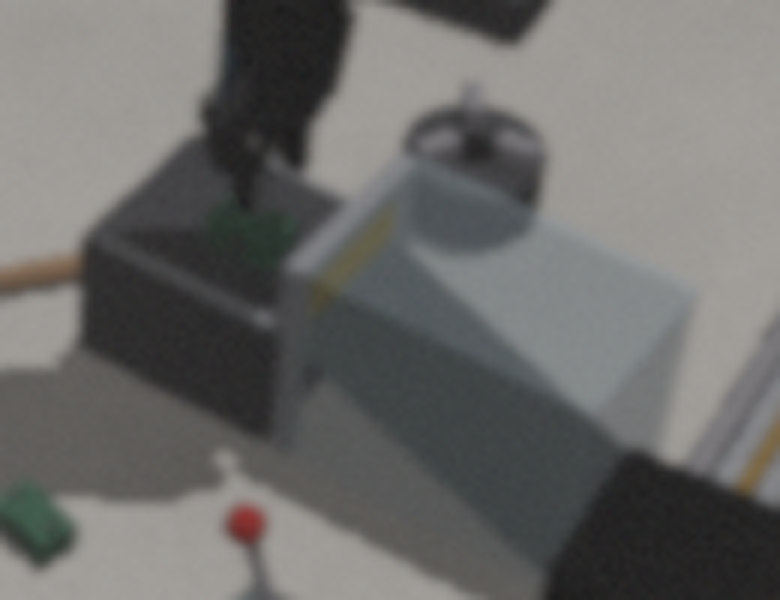

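The block sits on the deck at crop (250,232), lined up with the box. Next I back off behind it, close and push.

Emit:
jog_arm([
  [-0.7, 0, 0, 0, 0.3],
  [-0.8, 0, 0, 0, 0],
  [-0.7, 0, 0, 0, 0],
  [0, 0, 0, 0, 0],
  [0, 0, 0, 0, 0],
  [0, 0, 0.5, 0, 0],
  [0, 0, 0.7, 0, 0],
  [0, 0, 0.2, 0, 0],
  [0, 0, 0, 0, 0],
  [0, 0, 0, 0, 0],
])

```text
clock: 25.3
position: [0.4981, 0.2251, 0.1096]
tool_rot: [-3.141, -0.0, -0.087]
force: [0.4, 0.1, -0.2]
grip_width: 0.0002
finger_force: 0.0
```

Emit:
jog_arm([
  [0.3, 0, 0, 0, 0],
  [0.4, 0, 0, 0, 0],
  [0.4, 0, 0, 0, 0],
  [0.4, 0, 0, 0, 0],
  [0.4, 0, 0, 0, 0],
  [0.4, 0, 0, 0, 0],
  [0.4, 0, 0, 0, 0],
  [0.3, 0, 0, 0, 0],
  [0.2, 0, 0, 0, 0],
  [0.1, 0, 0, 0, 0],
  [0, 0, 0, 0, 0],
  [0, 0, 0, 0, 0],
])

```text
clock: 26.5
position: [0.5959, 0.2166, 0.1092]
tool_rot: [3.142, 0.0, -0.087]
force: [0.1, -0.0, 0.1]
grip_width: -0.0002
finger_force: 0.0
```

```bash
python3 - <<'E'
from h import *
s=Cam("scene"); s.crop(280,130,410,230,6,"p4.png"); o=bot.observe(); print(o["position"],o["tool_rot"],o["force"])
E
```

```text
[0.59591745 0.2166805  0.10924885] [-3.14154585e+00  1.87195176e-04 -8.65515717e-02] [-0.30398199  0.75987899  0.01967719]
```

View pics/p4.png

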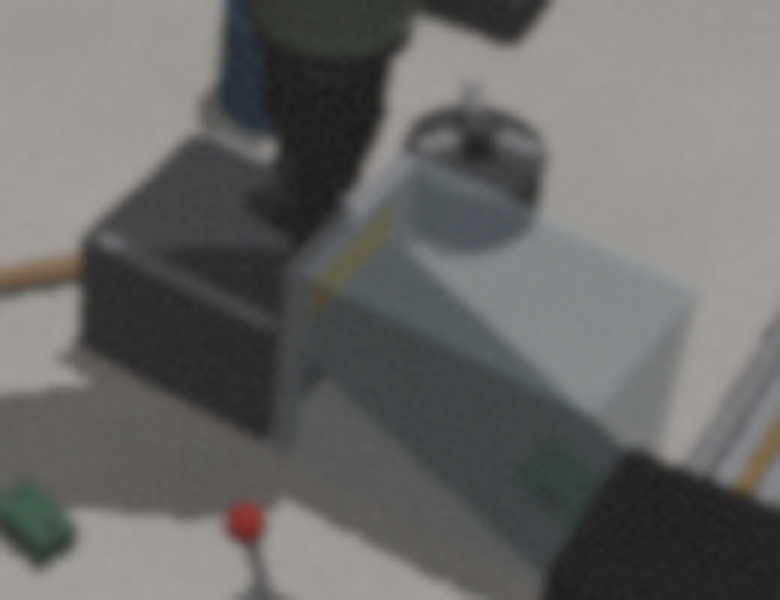

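The block is at the back wall (560,480) and the flap is shut. Next block.

Emit:
jog_arm([
  [-0.5, 0, -0.5, 0, 0],
  [-1, 0, -1, 0, 0.3],
  [0, 0, -1, 0, 0.6],
  [0, 0.3, -0.5, 0, 0.6],
  [0, 0, 0, 0, 0.6],
  [0, 0, 0, 0, 0.6],
])

```text
clock: 27.15
position: [0.5507, 0.2109, 0.1988]
tool_rot: [3.141, 0.0, -0.088]
force: [0.1, 0.2, -0.4]
grip_width: 0.051
finger_force: 0.0
```

```bash
python3 m.py; python3 -c "
from h import *
o=bot.observe();print(o['position'],o['tool_rot'])"
```

```text
top [244.4 254. ] 40.0 [433.4  15.2  39.9  23.3  -0.6]
top [245.4 229. ] 84.0 [516.9  11.3  46.2  26.8 -18.7]
scene [285.1 215.9] 56.5 [524.2  10.4  47.7  26.9 -22. ]
scene [268.4 208. ] 12.5 [448.   11.6  25.7  15.  -21.4]
[-0.4   0.5  -0.1   1.73  0.06  0.92 -2.18]
[0.55032046 0.21121192 0.19805026] [ 3.14092267e+00  1.37809679e-03 -8.70602840e-02]
```

Emit:
jog_arm([
  [0, 0.8, 0, 0, 0.6],
  [-0.1, 0.85, 0, 0, 0.6],
  [-0.1, 0.85, 0, 0, 0.6],
  [-0.1, 0.85, 0, 0, 0.6],
  [-0.1, 0.85, 0, 0, 0.6],
  [-0.1, 0.85, 0, 0, 0.6],
  [0, 0.85, 0, 0, 0.6],
  [0, 0.8, 0, 0, 0.6],
  [0, 0, 0, 1, 0.6],
  [0, 0, 0, 1, 0.6],
  [0, 0, 0, 1, 0.6],
  [0, 0, 0, 0, 0.6],
])

```text
clock: 28.45
position: [0.518, 0.0126, 0.1983]
tool_rot: [3.141, 0.001, -0.328]
force: [0.1, 0.8, 0.3]
grip_width: 0.0511
finger_force: 0.0
```

Emit:
jog_arm([
  [0, 0, 1, 0, 0.6],
  [0, 0, 1, 0, 0.6],
  [0, 0, 1, 0, 0.6],
  [0, 0, 0.8, 0, 0.6],
  [0, 0, 0, 0, 0.6],
  [0, 0, 0, 0, 0.6],
  [0, 0, 0, 0, 0.6],
])

```text
clock: 29.15
position: [0.5189, 0.0126, 0.0863]
tool_rot: [-3.141, -0.001, -0.326]
force: [-0.1, 0.3, -0.1]
grip_width: 0.0513
finger_force: 0.0
```

```bash
python3 m.py; python3 - <<'E'
from h import *
s=Cam("scene"); s.crop(235,175,335,245,7,"p5.png"); o=bot.observe(); print(o["position"],o["tool_rot"])
E
```

```text
scene [286.  217.4] 19.0 [530.2   8.7  40.8  22.  -31.8]
scene [266.5 206.5] 43.0 [438.1  14.3  43.3  26.4   1.8]
[-0.12  0.57 -0.02  1.99  0.02  0.58 -2.05]
[0.51882869 0.01258299 0.08622287] [-3.14083516e+00 -1.49118135e-03 -3.26570349e-01]
```

View pics/p5.png

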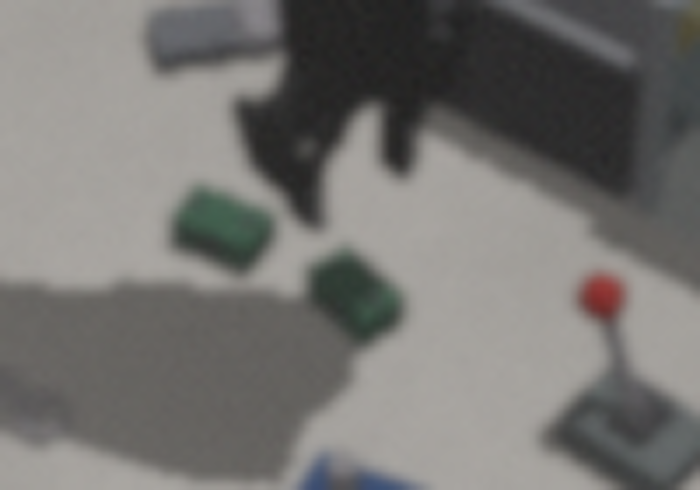

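Emit:
jog_arm([
  [0, 0, 0.6, 0, 0.6],
  [0, 0, 0.6, 0, 0.6],
  [0, 0, 0.6, 0, 0.6],
  [0, 0, 0.5, 0, 0.6],
  [0, 0, 0.3, 0, 0.6],
  [0, 0, 0.1, 0, 0.6],
  [0, 0, 0, 0, 0.6],
  [0, 0, 0, 0, 0.2],
  [0, 0, 0, 0, 0],
  [0, 0, 0, 0, 0],
  [0, 0, 0, 0, 0],
  [0, 0, 0, 0, 0],
])

```text
clock: 30.5
position: [0.5187, 0.0126, 0.005]
tool_rot: [-3.141, -0.001, -0.327]
force: [-1.0, 0.8, 6.3]
grip_width: 0.0292
finger_force: 39.9
```

Emit:
jog_arm([
  [0, 0, 0, 0, 0],
  [0, 0, -0.5, 0, 0],
  [0, 0, -0.9, 0, 0],
  [0, 0, -1, 0, 0],
  [0, 0, -1, 0, 0],
  [0, 0, -1, 0, 0],
  [0, 0, -0.6, 0, 0],
  [0, 0, 0, -1, 0],
  [0, 0, 0, -1, 0],
  [0, 0, 0, -1, 0],
  [0, 0, 0, 0, 0],
  [0, 0, 0, 0, 0],
])

```text
clock: 31.7
position: [0.5183, 0.0124, 0.1545]
tool_rot: [-3.141, -0.0, -0.089]
force: [0.7, 0.4, -1.9]
grip_width: 0.0293
finger_force: 40.0
```

Emit:
jog_arm([
  [0, -0.7, 0, 0, 0],
  [0.1, -0.9, 0, 0, 0],
  [0.1, -0.9, 0, 0, 0],
  [0.1, -0.9, 0, 0, 0],
  [0.1, -0.9, 0, 0, 0],
  [0.1, -0.9, 0, 0, 0],
  [0, -0.9, 0, 0, 0],
  [0, -0.9, 0, 0, 0],
  [0, 0, 0, 0, 0],
  [0, 0, 0, 0, 0],
  [0, 0, 0, 0, 0],
])

```text
clock: 32.8
position: [0.5514, 0.2195, 0.1542]
tool_rot: [3.141, -0.0, -0.089]
force: [0.7, 0.4, -1.8]
grip_width: 0.0291
finger_force: 40.0
```

Emit:
jog_arm([
  [0, 0, 0.5, 0, 0],
  [0, 0, 0.5, 0, 0],
  [0, 0, 0.4, 0, 0],
  [0, 0, 0.22, 0, 0],
  [0, 0, 0, 0, 0],
  [0, 0, 0, 0, 0],
  [0, 0, 0, 0, 0.5],
  [0, 0, 0, 0, 0.5],
  [0, 0, 0, 0, 0.5],
  [0, 0, 0, 0, 0.5],
])

```text
clock: 33.8
position: [0.5515, 0.2204, 0.1057]
tool_rot: [-3.141, -0.0, -0.087]
force: [-0.1, 0.1, -0.2]
grip_width: 0.0422
finger_force: 0.0
```

Emit:
jog_arm([
  [0, 0, -0.4, 0, 0.5],
  [0, 0, -0.8, 0, 0.5],
  [0, 0, -0.3, 0, 0.5],
  [-0.7, 0, 0, 0, 0.3],
  [-0.7, 0, 0, 0, 0],
  [-0.7, 0, 0, 0, 0],
  [0, 0, 0, 0, 0],
  [0, 0, 0, 0, 0],
  [0, 0, 0.5, 0, 0],
  [0, 0, 0.7, 0, 0],
  [0, 0, 0.2, 0, 0],
  [0, 0, 0, 0, 0],
])

```text
clock: 35.0
position: [0.4888, 0.2256, 0.1081]
tool_rot: [3.141, 0.001, -0.087]
force: [-0.8, 0.7, 1.1]
grip_width: 0.0005
finger_force: 0.0
```

Emit:
jog_arm([
  [0.3, 0, 0, 0, 0],
  [0.4, 0, 0, 0, 0],
  [0.4, 0, 0, 0, 0],
  [0.4, 0, 0, 0, 0],
  [0.4, 0, 0, 0, 0],
  [0.4, 0, 0, 0, 0],
  [0.4, 0, 0, 0, 0],
  [0.4, 0, 0, 0, 0],
  [0.3, 0, 0, 0, 0],
  [0.2, 0, 0, 0, 0],
  [0.05, 0, 0, 0, 0],
  [0, 0, 0, 0, 0],
])

```text
clock: 36.2
position: [0.5977, 0.2164, 0.1085]
tool_rot: [3.142, 0.0, -0.087]
force: [0.6, -0.6, 0.5]
grip_width: -0.0003
finger_force: 0.0
```

Emit:
jog_arm([
  [0, 0, 0, 0, 0],
  [-0.5, 0, -0.5, 0, 0],
  [-1, 0, -1, 0, 0.3],
  [0, 0, -1, 0, 0.6],
  [0, 0.3, -0.5, 0, 0.6],
  [0, 0, 0, 0, 0.6],
  [0, 0, 0, 0, 0.6],
])

```text
clock: 36.9
position: [0.5522, 0.2108, 0.1982]
tool_rot: [3.141, 0.0, -0.088]
force: [0.1, -0.7, -0.5]
grip_width: 0.0516
finger_force: 0.0
```

```bash
python3 m.py; python3 - <<'E'
from h import *
s=Cam("scene"); s.crop(250,130,410,240,4.9,"p6.png"); o=bot.observe(); print(o["position"],o["tool_rot"])
E
```

```text
top [243.1 254.4] 16.0 [ 4.321e+02  1.680e+01  3.660e+01  2.000e+01 -4.000e-01]
scene [268.4 208.3] 8.5 [447.9   8.4  24.1  14.2   3.3]
[-0.4   0.51 -0.1   1.72  0.06  0.92 -2.18]
[0.55175898 0.21118639 0.1973972 ] [ 3.14082834e+00  1.56233969e-03 -8.68301718e-02]
```

View pics/p6.png

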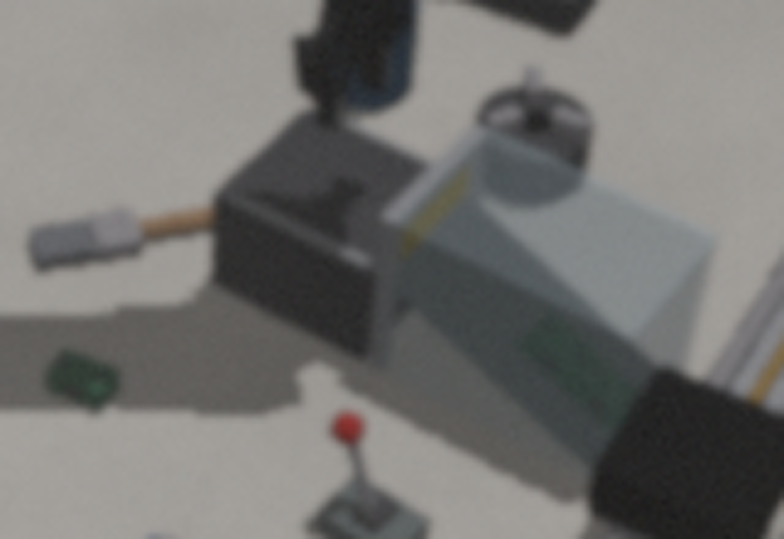

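Emit:
jog_arm([
  [-0.3, 0.8, 0, 0, 0.6],
  [-0.44, 0.86, 0, 0, 0.6],
  [-0.44, 0.86, 0, 0, 0.6],
  [-0.44, 0.86, 0, 0, 0.6],
  [-0.44, 0.86, 0, 0, 0.6],
  [-0.44, 0.86, 0, 0, 0.6],
  [-0.44, 0.86, 0, 0, 0.6],
  [-0.44, 0.86, 0, 0, 0.6],
  [0, 0, 0, -0.96, 0.6],
  [0, 0, 0, 0, 0.6],
  [0, 0, 0, 0, 0.6],
])

```text
clock: 38.15
position: [0.4335, 0.0166, 0.1983]
tool_rot: [-3.141, 0.0, -0.012]
force: [-0.2, 0.0, -0.6]
grip_width: 0.0514
finger_force: 0.0
```

Emit:
jog_arm([
  [0, 0, 1, 0, 0.6],
  [0, 0, 1, 0, 0.6],
  [0, 0, 1, 0, 0.6],
  [0, 0, 0.8, 0, 0.6],
  [0, 0, 0, 0, 0.6],
  [0, 0, 0, 0, 0.6],
  [0, 0, 0, 0, 0.6],
])

```text
clock: 38.85
position: [0.4341, 0.0166, 0.0856]
tool_rot: [-3.141, -0.001, -0.01]
force: [-0.7, 1.1, -0.6]
grip_width: 0.0511
finger_force: 0.0
```

```bash
python3 m.py; python3 - <<'E'
from h import *
s=Cam("scene"); s.crop(225,165,325,235,7,"p7.png"); o=bot.observe(); print(o["position"],o["tool_rot"])
E
```

```text
scene [269.1 207.7] 15.0 [449.2  13.3  23.   21.4  86.5]
[-0.12  0.48 -0.07  2.2   0.07  0.46 -1.83]
[0.43392741 0.01637135 0.08552535] [-3.14134709e+00 -1.64361169e-03 -1.03592515e-02]
```

View pics/p7.png

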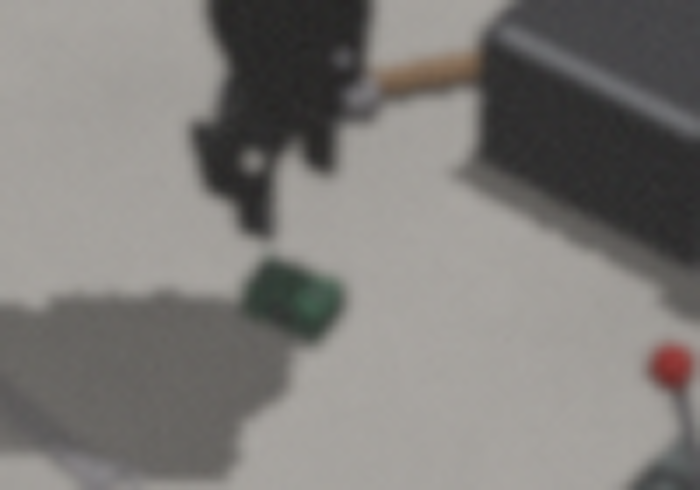

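The gripper is over the block, with its top centre at crop (295,295). Now I grasp it.

Emit:
jog_arm([
  [0, 0, 0.6, 0, 0.6],
  [0, 0, 0.6, 0, 0.6],
  [0, 0, 0.6, 0, 0.6],
  [0, 0, 0.5, 0, 0.6],
  [0, 0, 0.3, 0, 0.6],
  [0, 0, 0.08, 0, 0.6],
  [0, 0, 0, 0, 0.6],
  [0, 0, 0, 0, 0.2],
  [0, 0, 0, 0, 0],
  [0, 0, 0, 0, 0],
  [0, 0, 0, 0, 0],
  [0, 0, 0, 0, 0],
])

```text
clock: 40.2
position: [0.4338, 0.0163, 0.005]
tool_rot: [-3.141, -0.001, -0.01]
force: [-2.1, -0.2, 10.5]
grip_width: 0.0291
finger_force: 38.7
```

Emit:
jog_arm([
  [0, 0, 0, 0, 0],
  [0, 0, -0.5, 0, 0],
  [0, 0, -0.9, 0, 0],
  [0, 0, -1, 0, 0],
  [0, 0, -1, 0, 0],
  [0, 0, -1, 0, 0],
  [0, 0, -0.6, 0, 0],
  [0, 0, 0, 0.96, 0],
  [0, 0, 0, 0, 0],
  [0, 0, 0, 0, 0],
])

```text
clock: 41.2
position: [0.4332, 0.0163, 0.1543]
tool_rot: [3.142, -0.0, -0.085]
force: [0.2, -1.2, -0.9]
grip_width: 0.0294
finger_force: 40.5
```

Emit:
jog_arm([
  [0.3, -0.82, 0, 0, 0],
  [0.44, -0.9, 0, 0, 0],
  [0.44, -0.9, 0, 0, 0],
  [0.44, -0.9, 0, 0, 0],
  [0.44, -0.9, 0, 0, 0],
  [0.44, -0.9, 0, 0, 0],
  [0.43, -0.9, 0, 0, 0],
  [0.42, -0.9, 0, 0, 0],
  [0, 0, 0, 0, 0],
  [0, 0, 0, 0, 0],
  [0, 0, 0, 0, 0],
])

```text
clock: 42.3
position: [0.5516, 0.2194, 0.1538]
tool_rot: [3.141, 0.001, -0.087]
force: [0.1, 0.6, -0.9]
grip_width: 0.0291
finger_force: 40.4
```

Emit:
jog_arm([
  [0, 0, 0.5, 0, 0],
  [0, 0, 0.5, 0, 0],
  [0, 0, 0.4, 0, 0],
  [0, 0, 0.22, 0, 0],
  [0, 0, 0, 0, 0],
  [0, 0, 0, 0, 0],
  [0, 0, 0, 0, 0.5],
  [0, 0, 0, 0, 0.5],
  [0, 0, 0, 0, 0.5],
  [0, 0, 0, 0, 0.5],
])

```text
clock: 43.3
position: [0.5521, 0.2204, 0.1057]
tool_rot: [-3.142, -0.0, -0.087]
force: [-0.3, 0.6, -0.2]
grip_width: 0.0429
finger_force: 0.0
```

Emit:
jog_arm([
  [0, 0, -0.4, 0, 0.5],
  [0, 0, -0.8, 0, 0.5],
  [0, 0, -0.3, 0, 0.5],
  [-0.7, 0, 0, 0, 0.3],
  [-0.7, 0, 0, 0, 0],
  [-0.7, 0, 0, 0, 0],
  [0, 0, 0, 0, 0],
  [0, 0, 0, 0, 0],
  [0, 0, 0.5, 0, 0],
  [0, 0, 0.7, 0, 0],
  [0, 0, 0.2, 0, 0],
  [0, 0, 0, 0, 0],
])

```text
clock: 44.5
position: [0.4894, 0.2255, 0.1081]
tool_rot: [3.141, 0.001, -0.087]
force: [0.9, -0.5, 0.3]
grip_width: -0.0001
finger_force: 0.0
```

Emit:
jog_arm([
  [0.3, 0, 0, 0, 0],
  [0.4, 0, 0, 0, 0],
  [0.4, 0, 0, 0, 0],
  [0.4, 0, 0, 0, 0],
  [0.4, 0, 0, 0, 0],
  [0.4, 0, 0, 0, 0],
  [0.4, 0, 0, 0, 0],
  [0.4, 0, 0, 0, 0],
  [0.3, 0, 0, 0, 0],
  [0.2, 0, 0, 0, 0],
  [0.05, 0, 0, 0, 0],
  [0, 0, 0, 0, 0],
])

```text
clock: 45.7
position: [0.5983, 0.2163, 0.1085]
tool_rot: [3.142, 0.0, -0.087]
force: [0.5, 0.2, -0.2]
grip_width: 0.0003
finger_force: 0.0
```

Emit:
jog_arm([
  [0, 0, 0, 0, 0],
  [-0.5, 0, -0.5, 0, 0],
  [-1, 0, -1, 0, 0],
  [0, 0, -1, 0, 0],
  [0, 0.3, -0.5, 0, 0],
  [0, 0, 0, 0, 0],
  [0, 0, 0, 0, 0],
])

```text
clock: 46.4
position: [0.5527, 0.2107, 0.1982]
tool_rot: [3.141, 0.0, -0.088]
force: [1.2, -0.0, -0.2]
grip_width: -0.0001
finger_force: 0.0
```

```bash
python3 - <<'E'
from h import *
s=Cam("scene"); s.crop(220,130,400,265,4.4,"p8.png"); o=bot.observe(); print(o["position"],o["tool_rot"])
t=Cam("top")
for cam in(s,t):
  for c in cam.blobs((0,130,80),(6,255,255),6): print(c[:,0].mean(0),cam.at(*c[:,0].mean(0),.092))
E
```

```text
[0.55247065 0.21093657 0.19763261] [ 3.14106798e+00  1.00393752e-03 -8.72014762e-02]
[320.5 216.9] [0.66289135 0.01899879 0.092     ]
[243.5        181.07142857] [0.66560841 0.01171776 0.092     ]
[364.18181818 162.5       ] [ 0.72039252 -0.38934275  0.092     ]
```

View pics/p8.png

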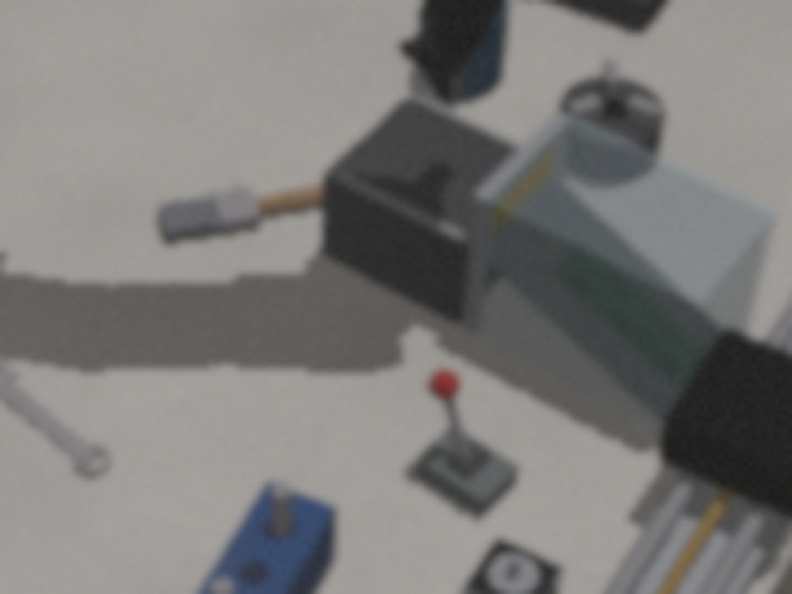

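All three blocks are inside and the flap is shut. Now the lever, with its ball at crop (444,384). I check the shafts' seating on the way.

Emit:
jog_arm([
  [0.1, 0.7, 0, 0, 0],
  [0.3, 0.8, 0, 0, 0],
  [0.3, 0.8, 0, 0, 0],
  [0.3, 0.8, 0, 0, 0],
  [0.4, 0.8, 0, 0, 0],
  [0.4, 0.8, 0, 0, 0],
  [0.4, 0.8, 0, 0, 0],
  [0.4, 0.76, 0, 0, 0],
  [0, 0, 0, 0.54, 0],
  [0, 0, 0, 0, 0],
  [0, 0, 0, 0, 0],
])

```text
clock: 47.6
position: [0.6138, 0.0181, 0.1978]
tool_rot: [-3.142, 0.001, -0.128]
force: [0.3, -0.7, -0.0]
grip_width: 0.0001
finger_force: 0.0
```

```bash
python3 - <<'E'
from h import *
s=Cam("scene"); o=bot.observe(); print(o["position"],o["tool_rot"])
x0,y0=240,225
a=cv2.resize(s.im[y0:y0+70,x0:x0+100,::-1],None,fx=7,fy=7,interpolation=cv2.INTER_CUBIC)
for p in((.6188,-.1572),(.6289,-.2566)):
    for z in(.07,.115,.13): 
        u=(s.pix([*p,z])-[x0,y0])*7; cv2.circle(a,(int(u[0]),int(u[1])),2,(0,255,255),-1); print(p,z,u)
cv2.imwrite("pics/p9.png",a)
E
```

```text
[0.61386046 0.01819784 0.19801336] [-3.14147395e+00  9.15992116e-04 -1.27950848e-01]
(0.6188, -0.1572) 0.07 [303.36317611 170.26898956]
(0.6188, -0.1572) 0.115 [303.30710435 111.19488522]
(0.6188, -0.1572) 0.13 [303.28789092  90.95267031]
(0.6289, -0.2566) 0.07 [208.83651699 323.61930167]
(0.6289, -0.2566) 0.115 [206.73175703 265.55409131]
(0.6289, -0.2566) 0.13 [206.00977076 245.63624556]
```

View pics/p9.png

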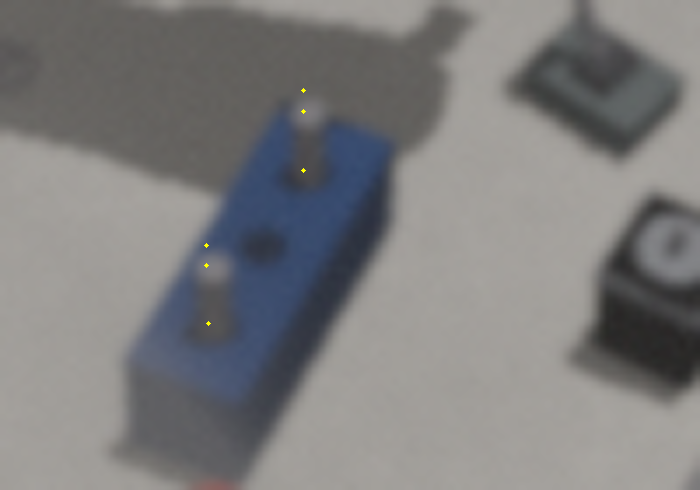

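Both shafts are at the 115 mm seated height. I lower behind the lever and push.

Emit:
jog_arm([
  [0, 0, 0.7, 0, 0],
  [0, 0, 0.8, 0, 0],
  [0, 0, 0.8, 0, 0],
  [0, 0, 0.8, 0, 0],
  [0, 0, 0.7, 0, 0],
  [0, 0, 0, 0, 0],
  [0, 0, 0, 0, 0],
  [0.4, 0, 0, 0, 0],
  [0.4, 0, 0, 0, 0],
  [0, 0, 0, 0, 0],
  [0, 0, 0, 0, 0],
])

```text
clock: 48.75
position: [0.638, 0.0145, 0.0855]
tool_rot: [-3.141, -0.001, -0.13]
force: [-0.5, 0.2, -0.7]
grip_width: 0.0001
finger_force: 0.0
```

Emit:
jog_arm([
  [0.3, 0, 0, 0, 0],
  [0.3, 0, 0, 0, 0],
  [0.3, 0, 0, 0, 0],
  [0.3, 0, 0, 0, 0],
  [0.3, 0, 0, 0, 0],
  [0.3, 0, 0, 0, 0],
  [0, 0, 0, 0, 0],
  [0, 0, 0, 0, 0],
])

```text
clock: 49.55
position: [0.6915, 0.0073, 0.0844]
tool_rot: [-3.142, 0.0, -0.13]
force: [-0.1, 0.0, -0.2]
grip_width: 0.0004
finger_force: 0.0
```

```bash
python3 - <<'E'
from h import *
t,s=Cam("top"),Cam("scene"); s.crop(290,190,380,250,8,"p10.png"); print(bot.observe()["position"])
for n,cam in(("t",t),("s",s)):
  for c in cam.blobs((0,130,80),(6,255,255),6): print(n,c[:,0].mean(0),cam.at(*c[:,0].mean(0),.092))
E
```

```text
[0.69125483 0.00735491 0.08457051]
t [364.33333333 162.66666667] [ 0.71980029 -0.38980424  0.092     ]
s [332.81818182 224.36363636] [0.71582895 0.01101217 0.092     ]
```

Emit:
jog_arm([
  [0.2, 0, 0, 0, 0],
  [0.2, 0, 0, 0, 0],
  [0.2, 0, 0, 0, 0],
  [0, 0, 0, 0, 0],
  [0, 0, 0, 0, 0],
])

```text
clock: 50.15
position: [0.7077, 0.0053, 0.0838]
tool_rot: [3.141, 0.005, -0.13]
force: [-13.1, 2.5, 2.5]
grip_width: -0.0001
finger_force: 6.4
```

Emit:
jog_arm([
  [0.1, 0, 0, 0, 0],
  [0, 0, 0, 0, 0],
  [0, 0, 0, 0, 0],
])

```text
clock: 50.45
position: [0.7083, 0.0052, 0.0835]
tool_rot: [3.141, 0.01, -0.13]
force: [-30.4, 3.3, 13.1]
grip_width: -0.0
finger_force: 15.6
```

Emit:
jog_arm([
  [0.07, 0, 0, 0, 0],
  [0, 0, 0, 0, 0],
  [0, 0, 0, 0, 0],
])

```text
clock: 50.75
position: [0.7087, 0.0052, 0.0834]
tool_rot: [3.14, 0.014, -0.13]
force: [-43.9, 4.7, 22.7]
grip_width: 0.0001
finger_force: 22.3
```

Emit:
jog_arm([
  [-0.4, 0, 0, 0, 0],
  [-0.8, 0, 0, 0, 0],
  [-0.8, 0, 0, 0, 0],
  [-0.8, 0, -0.5, 0, 0],
  [-0.5, 0, -1, 0, 0],
  [0, 0, -1, 0, 0],
  [0, 0, -1, 0, 0],
  [0, 0, 0, 0, 0],
  [0, 0, 0, 0, 0],
])

```text
clock: 51.65
position: [0.6169, 0.0171, 0.1902]
tool_rot: [-3.141, -0.001, -0.13]
force: [-0.9, 0.1, -1.3]
grip_width: 0.0
finger_force: 0.0
```

```bash
python3 - <<'E'
from h import *
s=Cam("scene"); s.crop(180,130,400,290,3.6,"p11.png"); print(bot.observe()["position"])
for c in s.blobs((0,130,80),(6,255,255),6): print(c[:,0].mean(0),s.at(*c[:,0].mean(0),.092))
E
```

```text
[0.6163634  0.01711286 0.18929937]
[336.  227.5] [0.73181589 0.00411512 0.092     ]
```

View pics/p11.png

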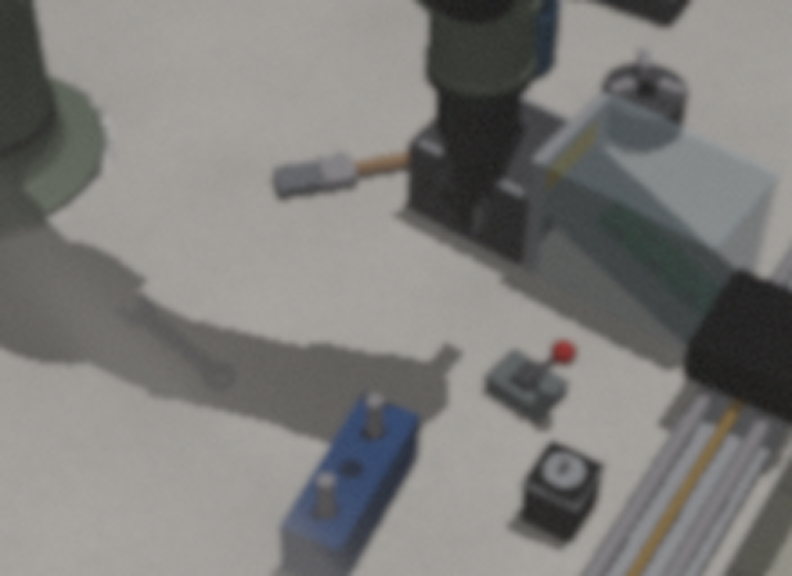

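```bash
python3 -c "
from workcell import bot
print(bot.job_done())"
```

```text
the job is handed in; nothing more can be done
None
```

I handed the job in at about 52 s: all three blocks are in the box with the flap shut, both shafts stand seated in their own rack holes, and the red lever was then pushed over until it stopped; no verdict came back.

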